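# Dispense one jar cap and slide it onto the green pad

### The arm

A 6-joint arm with a two-finger parallel gripper is mounted at the origin on the work surface. World frame = base frame: x ahead of the robot, y to its left, z up, the work surface at z = 0. Lengths are in m, angles in rad, forces in N, time in s.
With the tool pointing down it reaches from about 0.25 to 0.725 m from the base axis. Payload 4 kg.
Tool frame: the origin (TCP) lies at the very end of the fingers, on their centre line; the grasp point (between the pads) lies bot.grasp_offset behind it (bot.grasp_offset is the distance from the TCP to the grasp point, in m); z points along the fingers, y is the direction in which the jaws open and shut (so a half turn about z gives the same grasp; the last joint's range is limited). The gripper opens to 85 mm and grips with 20 to 120 N. Pads are 22 mm wide; open, the fingers measure 114 mm over their backs; the gripper's body (76 mm by 85 mm) begins 54 mm behind the grasp point. The pads swing forward as they close: fully open they stand 13 mm farther back than shut.
Start: joints at [0, 0.241, 0.005, 1.335, 0, 1.571], TCP at [0.5, -0, 0.231] pointing down, gripper open.
Joint ranges: [-2.72, 2.72], [-1.05, 1.87], [-1.09, 1.28], [-1.99, 2.15], [-1.42, 1.44], [-3.14, 3.14]. Speed limits (rad/s): [2.79, 2.79, 3.14, 3.14, 3.14, 3.14].

### API

Orientations are given as a unit quaternion [x, y, z, w].
In Python, from workcell import bot gives the robot as it stands. The module is installed in compiled form; this text tells all that it offers.
- The arm moves only by the shell command python3 -m jog 'ROWS' [OPENING]. ROWS is JSON, a list that holds one entry, the list of rows, each a list of 6 numbers: the shift along the tool's x, y, z in m, then the turn, a rotation vector about the tool's x, y, z in degrees. In form: [[[dx, dy, dz, wx, wy, wz], ...]]. A call has 1 to 12 rows; each row shifts and turns the pose as measured when the row begins, along the tool's axes as they then stand; what a row does not reach is not made up. A row lasts 1/8 s, in which the tool goes at most 62.5 mm and 10.7 degrees, less where a joint would pass 70% of its speed; a pose out of reach is approached as far as the arm can. A call is refused whole if a number of a shift passes 0.0625 or a number of a turn 10.7, either way. A call with a gripper value outside its range is refused whole. OPENING is the finger opening in m, from 0 to 0.0854, set as the call begins (- or left out, the last holds). The fingers move at their own pace and stop on an object; the grip force is fixed at half the most. Time passes only in rows, so rows that do not move let the fingers close. It gives the time, the measured TCP pose, the force and the opening at its end, in the units of the state.
- bot.get_obs(): the state, without advancing time (a new reading comes with each control period).
- bot.camera(name): name is "scene" or "side" or "wrist"; returns a dict with "pixels" (384x512x3 uint8, red, green, blue), "fx", "fy", "cx", "cy" (pixels), "k1" (the pictures are not rectified: a ray, as slopes to the right and down, at radius r is drawn at 1 + k1 r^2 times it, then the intrinsics apply), "rvec" (rotation vector, rad) and "tvec" (3), from world to camera coordinates, as OpenCV has them. Camera axes: x right, y down, z forward; pixel columns grow to the right and rows downward; lengths in m; the calibration is good to about 2 mm. A picture is of the moment at which its call begins. There is no depth.
- bot.job_done(): hands the job in, once; it reports no verdict.
The state is a dict: "clock": time; "joint_pos": joint angles; "joint_vel": joint speeds; "tau": joint torques, N m; "eef_pos": TCP position; "tool_rot": TCP orientation; "ft_force": force on the tool from outside, world axes, zero at the start; "ft_torque": the same for the moment, N m; "grip_width": finger opening in m.
Only numpy, scipy, OpenCV 4.12 (cv2) and the standard library are available. Lean on these libraries where they do the work, as an engineer would, in place of code of your own. Each camera call takes 0.05 s, during which the arm holds its last target. There are 200 camera calls.

### The job

Press the blue plunger of the cap dispenser all the way down once and let it come back up, so that a single orange cap comes out onto the bench. Then push that cap aside across the bench, without lifting it, until the whole cap lies inside the green round pad. Leave the other caps in the dispenser and do not disturb the glassware, spoon or grey cover.

Things in the scene. Friction and masses are not known exactly. Their poses are not given: they have to be found in the camera images.
- dispenser: white cap dispenser with a low clear square magazine, fixed to the bench. Origin: on the magazine's axis, at bench height. Its x axis points from the outlet towards the plunger, so caps come out along its -x. Magazine 54 mm in x, 66 mm in y, 48 mm high; the front wall's outer face is at x = -25 mm and has a slot at the bottom, 16.5 mm high; the white housing behind spans x = 25 to 130 mm, 60 mm wide, 56 mm high
- plunger_top (a point): centre of the top of the blue round plunger button (36 mm across, vertical axis, 80 mm from the dispenser's origin along its +x); 92 mm above the bench at rest, 67 mm when fully down; it moves with the button
- plunger (a joint): plunger travel in m: 0 up at rest, 0.025 fully down (hard stop). A spring pushes it back up: about 4 N at the start of travel to 9 N fully down, plus 40 N per m/s of damping. It drives a flat steel pusher, 3 times as far, under the stack: the pusher slides the bottom cap out on the bench and withdraws when the plunger is let up, when the next cap drops; so each full press ejects one cap
- outlet (a point): point on the bench, 69 mm in front of the magazine's axis (along the dispenser's -x), about where the centre of the ejected cap comes to rest after a slow press (under 0.05 m/s); a hasty press shoots it farther, up to 100 mm more
- cap1: orange cap, the lowest in the magazine and the one that a press ejects: solid flat disc 40 mm across, 14 mm high, about 20 g; origin at the centre of its underside. It slides directly on the bench
- cap2: identical orange cap, the second from below; must stay in the magazine
- cap3: identical orange cap, on top of the stack; must stay in the magazine
- pad_green: green round pad with a thin white rim, 100 mm across with the rim, a flat film on the bench (under 1 mm, no edge to feel), in front of the dispenser to one side; origin at its centre
- pad_yellow: yellow round pad, otherwise the same, on the other side; not used
- jar_open: open glass sample jar, 52 mm across the rim, 65 mm high; origin at the centre of its underside
- jar_closed: glass jar closed with an orange cap, 56 mm across, 75 mm high; origin at the centre of its underside
- beaker: tall glass beaker, 80 mm across, 115 mm high; origin at the centre of its underside
- beaker_small: small glass beaker, 44 mm across, 50 mm high; origin at the centre of its underside
- spoon: lab spoon, 160 mm long, about 20 mm high, lying flat along its x axis to the left of the work
- cover: flat grey round cover, 90 mm across, 8 mm thick; origin at the centre of its underside

How it is judged:
On the way, in this order (a step that is already met when the one before it is completed fails the run):
1. the plunger is pressed fully down and the bottom cap is out of the magazine (value of joint plunger above 0.022 m and x of cap1 in the frame of dispenser below -0.05 m), for 0.05 s.
2. the plunger is back up, with the cap out of the magazine (value of joint plunger below 0.004 m and x of cap1 in the frame of dispenser below -0.05 m), for 0.1 s.
3. the cap lies inside the green pad (horizontal distance between cap1 and pad_green below 0.03 m and height (world z) of cap1 below 0.004 m), for 0.2 s.
At the end, for the whole second after the job is handed in: The ejected cap lies flat and at rest on the bench, wholly inside the green pad (its centre within 30 mm of the pad's centre), the plunger is back up, and the other two caps are still stacked in the magazine (all of step 3 and angle between cap1's own z axis and vertical below 0.1 rad and linear speed of cap1 below 0.01 m/s and value of joint plunger below 0.004 m and horizontal distance between each of cap2, cap3 and dispenser below 0.012 m and height (world z) of cap2 below 0.005 m and height (world z) of cap3 below 0.02 m); the robot touches nothing.
It fails at once if a second cap is pushed out of the magazine (horizontal distance between any of cap2, cap3 and dispenser above 0.015 m).
It fails at once if the cap is lifted more than 10 mm off the bench or tipped up (height (world z) of cap1 above 0.01 m or angle between cap1's own z axis and vertical above 0.4 rad).
It fails at once if a cap in the magazine is lifted (height (world z) of cap2 above 0.022 m or height (world z) of cap3 above 0.036 m).
It fails at once if a jar, beaker, the spoon or the grey cover is moved by more than 20 mm (distance of any of jar_open, jar_closed, beaker, beaker_small, spoon, cover from where it was at the start of the episode above 0.02 m).
It also fails if it takes over 64 s, if anything falls off the work surface, if the arm or the gripper's body presses on something with over 40 N, if the wrist force passes 120 N, or if a joint passes its speed limit or range.

## Working session

There is one attempt and no reset: what is moved stays moved. The work goes in short steps, Python scripts to look and compute and a shell command to move; the robot and the scene stay as the last step left them, time stands still between calls to the robot, and variables do not carry over. Pictures are saved under pics/ and viewed, on a budget of 10 in all, crops included, one or two more only if the job needs it, and the job is handed in when it is done.

```bash
mkdir -p pics; cat > h.py <<'E'
import numpy as np, cv2
from workcell import bot
def cam(n,save=None):
    c=bot.camera(n)
    if save: cv2.imwrite('pics/'+save,c['pixels'][:,:,::-1])
    return c
def ray(c,u,v):
    K=np.array([[c['fx'],0,c['cx']],[0,c['fy'],c['cy']],[0,0,1.]])
    p=cv2.undistortPoints(np.array([[[u,v]]],float),K,np.array([c['k1'],0,0,0.]))[0,0]
    R=cv2.Rodrigues(np.array(c['rvec'],float))[0]; t=np.array(c['tvec'],float).ravel()
    return -R.T@t, R.T@np.array([p[0],p[1],1.])
def onz(c,u,v,z):
    o,d=ray(c,u,v); return o+d*(z-o[2])/d[2]
def proj(c,P):
    K=np.array([[c['fx'],0,c['cx']],[0,c['fy'],c['cy']],[0,0,1.]])
    return cv2.projectPoints(np.atleast_2d(np.array(P,float)),np.array(c['rvec'],float),np.array(c['tvec'],float),K,np.array([c['k1'],0,0,0.]))[0][:,0]
def blobs(c,lo,hi,minA=60):
    m=cv2.inRange(cv2.cvtColor(c['pixels'],cv2.COLOR_RGB2HSV),np.array(lo),np.array(hi))
    n,l,s,ce=cv2.connectedComponentsWithStats(m)
    return [(s[i],ce[i],l==i) for i in range(1,n) if s[i][4]>=minA]
COL=dict(blue=((100,120,50),(125,255,255)),green=((40,70,40),(90,255,255)),orange=((5,130,90),(18,255,255)),yellow=((20,100,90),(35,255,255)))
E
python3 - <<'E'
from h import *
ims=[]
for n in('scene','side','wrist'):
    c=cam(n,n+'0.png');o,_=ray(c,256,192);print(n,o.round(3),onz(c,256,192,0).round(3))
    for k,(a,b) in COL.items():
        for s,ce,_ in blobs(c,a,b): print(k,s,ce.round(1),onz(c,*ce,0.0).round(3),onz(c,*ce,.092).round(3))
print(bot.get_obs(),bot.grasp_offset)
E
```

```text
scene [0.939 0.366 1.001] [ 0.502 -0.025  0.   ]
blue [ 437    0   75   49 2301] [480.7  16.8] [-1.022  0.094  0.   ] [-0.842  0.119  0.092]
blue [229 231  12  12 125] [234.5 236.3] [0.66  0.034 0.   ] [0.686 0.065 0.092]
blue [ 124  236   90   93 2153] [170.6 284. ] [0.888 0.007 0.   ] [0.893 0.04  0.092]
green [320 207  19  10  97] [328.6 212.1] [0.398 0.191 0.   ] [0.447 0.207 0.092]
green [315 218  29  28 629] [328.9 231.6] [0.451 0.232 0.   ] [0.495 0.245 0.092]
orange [460  21  16  13  79] [467.3  27.1] [-0.878  0.082  0.   ] [-0.711  0.108  0.092]
orange [145 164  18  16  82] [154.4 172.3] [ 0.683 -0.324  0.   ] [ 0.706 -0.26   0.092]
orange [248 219  14  15 144] [254.8 225. ] [0.591 0.053 0.   ] [0.623 0.082 0.092]
yellow [202 141  27  21 433] [215.  151.2] [ 0.481 -0.241  0.   ] [ 0.523 -0.185  0.092]
yellow [  49  146   73   60 1730] [ 85.  175.7] [ 0.855 -0.485  0.   ] [ 0.863 -0.407  0.092]
yellow [147 165  14  12 133] [153.6 170.4] [ 0.68  -0.332  0.   ] [ 0.703 -0.268  0.092]
side [0.036 0.733 1.103] [ 0.583 -0.043  0.   ]
blue [ 127  122   81   69 1274] [169.3 161.3] [
[... 959 characters left out ...]
s': array([ 6.61529274e-06,  2.41221705e-01,  4.01505804e-03,  1.33516530e+00,
       -3.19166746e-05,  1.57080718e+00]), 'joint_vel': array([ 6.17101755e-05, -6.79870506e-04,  1.62641621e-03, -1.50111269e-03,
        1.52250854e-03,  9.60623076e-05]), 'tau': array([-1.62746033e-03, -3.72633219e+01,  2.52638429e+01,  1.23480460e-02,
       -1.30651040e-05,  1.49362950e-05]), 'eef_pos': array([ 4.99525879e-01, -6.38220081e-06,  2.30619433e-01]), 'tool_rot': array([ 7.07108050e-01,  7.07105073e-01, -5.68353229e-04, -5.45775009e-04]), 'ft_force': array([-0.6157101 ,  0.47742299,  0.72622837]), 'ft_torque': array([ 0.01987087, -0.01212034, -0.01163783]), 'grip_width': 0.08521009216108458} 0.0187
```

View pics/scene0.png

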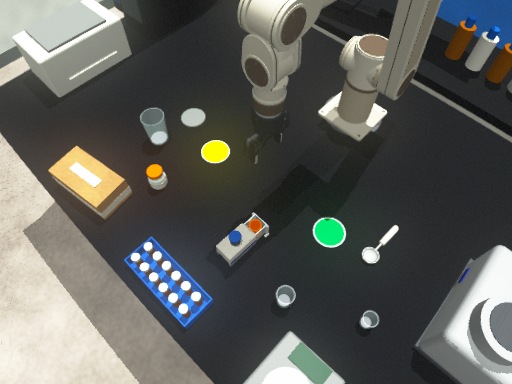

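View pics/side0.png

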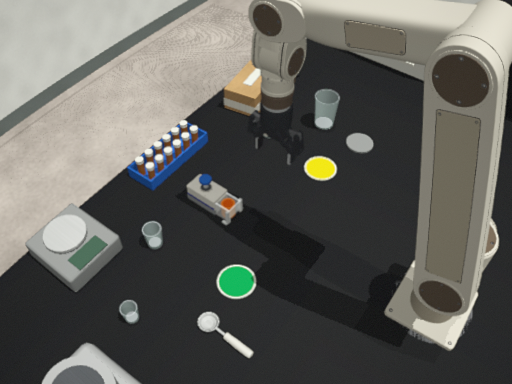

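The scene view shows the dispenser with its blue button at (235,236), its orange caps at (255,225), and the green pad at (329,232). The side view agrees: button at (205,179), caps at (228,203), pad at (236,281). Next I'll check the dispenser's heading in the wrist view.

```bash
python3 - <<'E'
from h import *
c=cam('wrist')
b=[x for x in blobs(c,*COL['blue']) if x[0][4]>500][0]
# top face of button: ellipse; compare model of P at candidates
print('stack top',[onz(c,355.5,111.8,z).round(4) for z in(.042,)])
hsv=cv2.cvtColor(c['pixels'],cv2.COLOR_RGB2HSV)
m=cv2.inRange(hsv,np.array([0,0,120]),np.array([179,70,255]))
n,l,s,ce=cv2.connectedComponentsWithStats(m)
for i in range(1,n):
    if s[i][4]>150: print(s[i],ce[i].round(0))
# triangulate spoon bowl & pad
s_=cam('scene');d=cam('side');print('spoon',onz(s_,371,256,0).round(3),onz(s_,396,229,0).round(3))
im=cv2.resize(c['pixels'][40:240,280:512],None,fx=3,fy=3,interpolation=cv2.INTER_CUBIC)[:600]
cv2.imwrite('pics/w1.png',im[:,:,::-1])
E
```

```text
stack top [array([0.6044, 0.0648, 0.042 ])]
[ 320   75  178   71 6906] [406. 111.]
[110 247  45  54 672] [131. 273.]
[353 247  45  54 666] [377. 273.]
[207 299  70  44 489] [244. 315.]
spoon [0.427 0.372 0.   ] [0.299 0.38  0.   ]
```

View pics/w1.png

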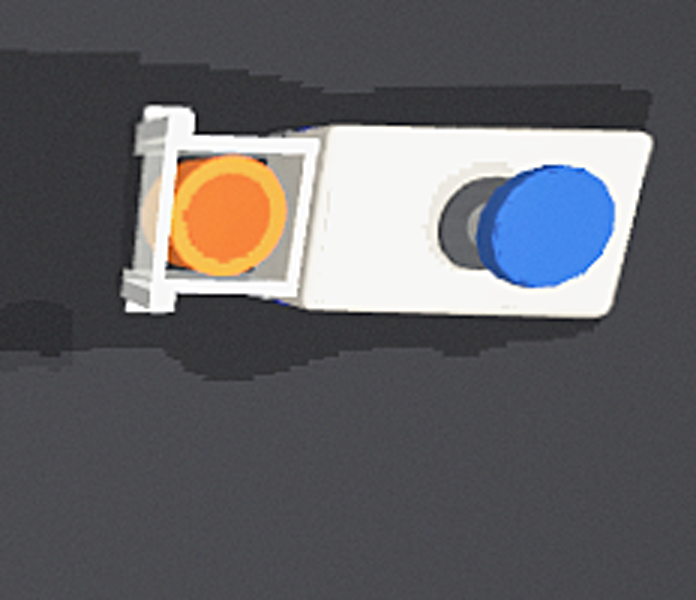

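The wrist crop shows the button top centred near (553,226) and the cap stack near (228,216). The housing's long edges are tilted slightly.

```bash
python3 - <<'E'
from h import *
c=cam('wrist')
f=lambda u,v,z:onz(c,280+u/3,40+v/3,z)
p=f(553,226,.092);s=f(232,217,.042);print('plunger',p,'stack',s,np.hypot(*(p-s)[:2]))
A=[f(u,v,.056) for u,v in((330,127),(652,135),(612,317),(305,308))];print(np.round(A,4))
for a,b in((0,1),(3,2),(3,0),(2,1)):
    d=A[b]-A[a];print(np.hypot(*d[:2]),np.degrees(np.arctan2(d[1],d[0])))
d=p-s;print(np.degrees(np.arctan2(d[1],d[0])))
E
```

```text
plunger [0.68439081 0.06253757 0.092     ] stack [0.60696118 0.0642318  0.042     ] 0.07744816650147876
[[0.631  0.0924 0.056 ]
 [0.7334 0.0891 0.056 ]
 [0.7337 0.0311 0.056 ]
 [0.6302 0.0346 0.056 ]]
0.10242538646263628 -1.8690349309103882
0.10354296092072637 -1.9005449764213256
0.05788744659796865 89.2045582922274
0.05797606757605839 90.30782359511058
-1.2534857050918125
```

```bash
python3 -m jog '[[[0.03,0.06,0,0,0,0],[0.033,0.06,0,0,0,0],[0,0.06,0.04,0,0,0],[0,0.003,0.04,0,0,0],[0,0,0.02,0,0,0]]]' 0
```

```text
clock: 0.98
eef_pos: [0.6725, 0.0616, 0.1317]
tool_rot: [0.707, 0.707, -0.0, -0.0]
ft_force: [0.5, -0.8, 0.2]
grip_width: 0.0002
```

```bash
python3 -m jog '[[[0.001,0.0115,0.02,0,0,0],[0,0,0.012,0,0,0],[0,0,0.003,0,0,0],[0,0,0,0,0,0]]]'; python3 -c "
from h import *
c=cam('side','s2.png')"
```

```text
clock: 1.48
eef_pos: [0.6823, 0.0625, 0.0928]
tool_rot: [0.707, 0.707, -0.003, -0.002]
ft_force: [0.3, 0.3, 0.1]
grip_width: 0.0
```

```bash
python3 -m jog '[[[0,0,0.0035,0,0,0],[0,0,0.0035,0,0,0],[0,0,0.0035,0,0,0],[0,0,0.0035,0,0,0],[0,0,0.0035,0,0,0],[0,0,0.0035,0,0,0]]]'
```

```text
clock: 2.28
eef_pos: [0.6831, 0.0625, 0.0827]
tool_rot: [0.707, 0.707, 0.001, 0.001]
ft_force: [-3.7, -0.4, 8.6]
grip_width: 0.0002
```

```bash
python3 -m jog '[[[0,0,0.004,0,0,0],[0,0,0.004,0,0,0],[0,0,0.004,0,0,0],[0,0,0.004,0,0,0],[0,0,0.004,0,0,0],[0,0,0.004,0,0,0]]]'
```

```text
clock: 3.02
eef_pos: [0.6832, 0.0626, 0.0715]
tool_rot: [0.707, 0.707, 0.005, 0.004]
ft_force: [-3.5, 0.9, 9.8]
grip_width: 0.0002
```

```bash
python3 -m jog '[[[0,0,0.004,0,0,0],[0,0,0.004,0,0,0],[0,0,0.004,0,0,0],[0,0,0.004,0,0,0],[0,0,0.004,0,0,0]]]'; python3 -c "
from h import *
c=cam('side','s3.png')
for n in ('side','scene'):
  c=cam(n)
  for s,ce,_ in blobs(c,*COL['orange'],40): print(n,s,ce.round(1),onz(c,*ce,.012).round(4))"
```

```text
clock: 3.65
eef_pos: [0.6833, 0.0626, 0.0671]
tool_rot: [0.707, 0.707, 0.008, 0.007]
ft_force: [-8.5, -0.2, 16.5]
grip_width: 0.0004
side [262 110  17  14 189] [270.2 116.6] [ 0.7343 -0.3373  0.012 ]
side [138 164   7  10  40] [141.6 168.6] [0.9184 0.094  0.012 ]
side [222 199  13  10  94] [227.8 203. ] [0.6186 0.0467 0.012 ]
side [240 216  15  15 176] [247.3 222.7] [0.5315 0.0711 0.012 ]
scene [460  21  17  10  71] [467.3  26.5] [-0.8608  0.0836  0.012 ]
scene [505  44   7  10  41] [507.8  48.1] [-0.8561  0.2941  0.012 ]
scene [  49  146   79   62 1941] [ 86.5 176.2] [ 0.8532 -0.4693  0.012 ]
scene [146 164  17  16 209] [154.  171.3] [ 0.6839 -0.3199  0.012 ]
scene [265 209  12  13 127] [270.7 215. ] [0.5362 0.0686 0.012 ]
scene [249 219  13  15 137] [255.1 225.1] [0.5943 0.0573 0.012 ]
```

The plunger bottomed at 0.067 with the force rising, and the cap is out at about (0.534, 0.069). Now I'll let the plunger up and back off towards the pushing start. Both moves keep above 0.1 m.

```bash
python3 -m jog '[[[0,0,0.0015,0,0,0],[0,0,-0.01,0,0,0],[0,0,-0.01,0,0,0],[0,0,-0.015,0,0,0],[0,0,-0.015,0,0,0],[0,0,-0.02,0,0,0],[-0.02,-0.02,-0.03,0,0,0],[-0.03,-0.05,0,0,0,0],[-0.03,-0.05,0,0,0,0],[0,-0.04,0,0,0,0]]]' 0.026; python3 -c "
from h import *
for n in ('side','scene','wrist'):
  c=cam(n,n+'4.png')
  for k in ('orange','blue','green'):
   for s,ce,_ in blobs(c,*COL[k],40):
    p=onz(c,*ce,.012)
    if .4<p[0]<.8 and abs(p[1])<.3: print(n,k,s,ce.round(1),p.round(4),onz(c,*ce,.09).round(3))"
```

```text
clock: 5.05
eef_pos: [0.5226, -0.0191, 0.1716]
tool_rot: [0.707, 0.707, 0.013, 0.012]
ft_force: [0.4, 0.3, -0.0]
grip_width: 0.026
side orange [222 201  12   8  71] [227.7 204.2] [0.6162 0.0503 0.012 ] [0.575 0.099 0.09 ]
side orange [240 215  15  16 190] [247.  222.5] [0.5327 0.0709 0.012 ] [0.497 0.118 0.09 ]
side blue [199 174  13  11 111] [205.2 179. ] [0.7307 0.0124 0.012 ] [0.681 0.064 0.09 ]
side green [219 266  35  31 829] [236.  281.1] [0.4449 0.2385 0.012 ] [0.416 0.274 0.09 ]
scene orange [264 209  14  13 143] [270.6 215. ] [0.5363 0.0687 0.012 ] [0.568 0.092 0.09 ]
scene orange [248 221  14  13 112] [254.7 226.2] [0.5977 0.059  0.012 ] [0.625 0.083 0.09 ]
scene blue [229 231  12  12 125] [234.5 236.3] [0.6635 0.0381 0.012 ] [0.685 0.064 0.09 ]
scene green [315 218  29  28 630] [328.9 231.6] [0.4565 0.2339 0.012 ] [0.495 0.244 0.09 ]
wrist orange [ 246   67   44   47 1529] [267.4  90.3] [0.5356 0.0674 0.012 ] [0.53  0.064 0.09 ]
wrist orange [ 327   70   43   47 1660] [347.2  93.1] [0.6106 0.065  0.012 ] [0.586 0.062 0.09 ]
wrist blue [ 456   66   56   53 2377] [484.9  92.4] [0.7404 0.0651 0.012 ] [0.682 0.062 0.09 ]
```

View pics/wrist4.png

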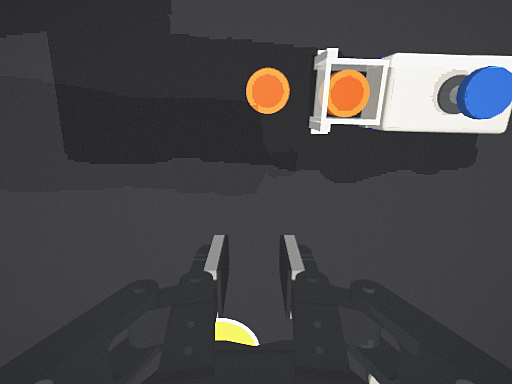

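The wrist view shows the cap at (267,90), the next cap in the magazine at (347,93) and the button up at (485,92). All three views put the cap near (0.535, 0.068). I'll correct the 2° tilt and descend behind the cap.

```bash
python3 -m jog '[[[0.02,0.01,0.04,2,0,0],[0.01,0,0.05,0,0,0],[0,0,0.04,0,0,0],[0,0,0.015,0,0,0],[0,0,0,0,0,0]]]'
```

```text
clock: 5.82
eef_pos: [0.5455, 0.0148, 0.0281]
tool_rot: [0.706, 0.709, 0.006, 0.004]
ft_force: [-0.8, -0.0, 0.6]
grip_width: 0.0259
```

```bash
python3 -m jog '[[[0,-0.0125,0,0.4,0,0],[0,0,0,0,0,0],[0,0,0.012,0,0,0],[0,0,0.008,0,0,0],[0,0,0.003,0,0,0],[0,0,0,0,0,0]]]'; python3 -c "
from h import *
c=cam('wrist','w5.png')
for s,ce,_ in blobs(c,*COL['orange'],300): print(s,ce,onz(c,*ce,.012))"
```

```text
clock: 6.58
eef_pos: [0.5364, 0.0145, 0.0082]
tool_rot: [0.706, 0.708, 0.006, 0.004]
ft_force: [0.1, 0.2, 0.8]
grip_width: 0.0262
[ 209  111   90   85 6062] [253.22253382 152.61893764] [0.53547399 0.06648485 0.012     ]
[ 392  126   72   73 3992] [426.9504008  162.85470942] [0.61508758 0.06179736 0.012     ]
```

View pics/w5.png

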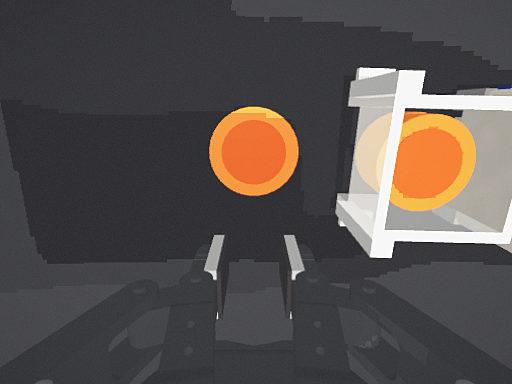

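The wrist view shows the cap at (253,153) ahead of and centred on the finger gap (217–290), with the magazine foot clear at the right (340).

```bash
python3 -m jog '[[[0,0,0.004,0.8,0,0],[0,0,0.003,0,0,0],[0.01,0,0,0,0,0],[0.01,0,0,0,0,0],[0.01,0,0,0,0,0],[0.01,0,0,0,0,0],[0.01,0,0,0,0,0],[0.01,0,0,0,0,0],[0.01,0,0,0,0,0],[0,0,0,0,0,0]]]'; python3 -c "
from h import *
c=cam('wrist')
print(bot.get_obs()['tool_rot'])
for s,ce,_ in blobs(c,*COL['orange'],300): print(s,ce,onz(c,*ce,.012))"
```

```text
clock: 7.88
eef_pos: [0.5372, 0.0878, 0.0015]
tool_rot: [0.706, 0.708, -0.0, 0.002]
ft_force: [0.2, -0.4, 0.2]
grip_width: 0.0258
[ 7.06394990e-01  7.07815369e-01 -4.19429376e-04  1.82909774e-03]
[210 161  90  74 523] [256.09560229 175.6042065 ] [0.53773884 0.1307343  0.012     ]
[ 222  179   65   62 3156] [253.95659062 209.51299113] [0.53684445 0.11490759 0.012     ]
```

The cap is seated in the cradle at (0.537, 0.115). Now I'll push while turning gradually towards the pad, about 37–40° left.

```bash
python3 -m jog '[[[0.01,0,0,0,0,-5],[0.01,0,0,0,0,-5],[0.01,0,0,0,0,-5],[0.01,0,0,0,0,-5],[0.01,0,0,0,0,-5],[0.01,0,0,0,0,-5],[0.01,0,0,0,0,-5],[0,0,0,0,0,0]]]'; python3 -c "
from h import *
from scipy.spatial.transform import Rotation as R
o=bot.get_obs();A=R.from_quat(o['tool_rot']).as_matrix();print(A.round(3))
for n in('wrist','side'):
  c=cam(n)
  for s,ce,_ in blobs(c,*COL['orange'],100): print(n,s,ce,onz(c,*ce,.012).round(4), A.T@(np.array([.45,.2325,.012])-onz(c,*ce,.012)))"
```

```text
clock: 8.93
eef_pos: [0.5187, 0.1522, 0.0005]
tool_rot: [0.455, 0.891, -0.002, 0.002]
ft_force: [-0.1, 0.8, 0.2]
grip_width: 0.0258
[[-0.586  0.81   0.001]
 [ 0.81   0.586 -0.005]
 [-0.005 -0.002 -1.   ]]
wrist [ 209  160   91   91 6394] [253.87410072 205.66578042] [0.5015 0.1761 0.012 ] [ 0.07585333 -0.00862821 -0.00037942]
side [226 247  16  16 201] [233.11940299 254.73134328] [0.4993 0.1787 0.012 ] [ 0.07245231 -0.00838689 -0.00036212]
```

```bash
python3 -m jog '[[[0.01,-0.0013,-0.001,0,0,0],[0.01,-0.0013,-0.001,0,0,0],[0.01,-0.0013,0,0,0,0],[0.01,-0.0013,0,0,0,0],[0.01,-0.0013,0,0,0,0],[0.01,-0.0013,0,0,0,0],[0.006,-0.001,0,0,0,0],[0,0,0,0,0,0]]]'; python3 -c "
from h import *
from scipy.spatial.transform import Rotation as R
o=bot.get_obs();A=R.from_quat(o['tool_rot']).as_matrix()
for n in('wrist','side','scene'):
  c=cam(n)
  for s,ce,_ in blobs(c,*COL['orange'],100): print(n,s,ce,onz(c,*ce,.012).round(4), A.T@(np.array([.45,.2325,.012])-onz(c,*ce,.012)))"
```

```text
clock: 10.02
eef_pos: [0.47, 0.2033, 0.0024]
tool_rot: [0.456, 0.89, -0.002, 0.002]
ft_force: [0.4, -0.1, -0.1]
grip_width: 0.0261
wrist [ 210  162   88   88 5963] [252.6733188  206.14875063] [0.4529 0.2263 0.012 ] [ 6.78623955e-03  1.26561400e-03 -3.93559088e-05]
side [229 270  16  16 197] [236.4213198  277.15736041] [0.451  0.2286 0.012 ] [ 3.74711336e-03  1.49199576e-03 -2.31321812e-05]
```

The cap is about 5 mm from the pad centre (30 mm allowed). I'll back straight off and lift.

```bash
python3 -m jog '[[[-0.01,0,0,0,0,0],[-0.02,0,0,0,0,0],[-0.03,0,0,0,0,0],[-0.01,0,-0.02,0,0,0],[0,0,-0.05,0,0,0],[0,0,-0.05,0,0,0],[0,0,-0.03,0,0,0],[0,0,0,0,0,0],[0,0,0,0,0,0]]]'; python3 -c "
from h import *
for n in('wrist','side','scene'):
  c=cam(n,n+'9.png')
  for k,z in(('orange',.012),('green',0),('blue',.09)):
    for s,ce,_ in blobs(c,*COL[k],60): print(n,k,s,ce.round(1),onz(c,*ce,z).round(4))"
```

```text
clock: 11.3
eef_pos: [0.5157, 0.1374, 0.1555]
tool_rot: [0.46, 0.888, -0.003, 0.002]
ft_force: [-0.3, 0.3, -0.5]
grip_width: 0.026
wrist orange [244  43  28  37 402] [260.6  58.5] [0.4571 0.2296 0.012 ]
wrist orange [271 280  14  29 213] [278.  293.5] [0.6081 0.0509 0.012 ]
wrist green [ 204    0  103  108 7066] [255.7  49.4] [0.4486 0.2344 0.    ]
wrist blue [474 340  38  30 321] [493.1 353.5] [0.7474 0.1485 0.09  ]
wrist blue [349 361  31  23 299] [362.6 373. ] [0.6757 0.0704 0.09  ]
side orange [262 110  17  14 190] [270.2 116.6] [ 0.7344 -0.3375  0.012 ]
side orange [229 270  16  15 188] [236.4 277. ] [0.4512 0.2283 0.012 ]
side green [ 69 237  38  32 515] [ 87.2 252.2] [0.8316 0.4038 0.    ]
side green [219 266  35  31 606] [235.8 282.6] [0.447  0.2369 0.    ]
side blue [ 127  122   81   69 1273] [169.4 161.3] [0.8093 0.0713 0.09  ]
side blue [200 173  12  12 106] [204.9 178.4] [0.6831 0.0626 0.09  ]
scene orange [460  21  17  10  71] [467.2  26.6] [-0.8601  0.0833  0.012 ]
scene orange [ 75 146  23  18  89] [ 86.4 156.1] [ 0.8079 -0.5413  0.012 ]
scene orange [ 49 158  76  50 837] [ 90.4 181. ] [ 0.8547 -0.4432  0.012 ]
scene orange [146 164  17  16 135] [153.6 171.3] [ 0.6848 -0.3208  0.012 ]
scene orange [250 221  12  11  89] [255.1 226.2] [0.5969 0.0599 0.012 ]
scene orange [321 225  12  12  95] [326.6 230.3] [0.4577 0.2261 0.012 ]
scene green [315 218  29  28 471] [329.5 232.4] [0.4514 0.235  0.    ]
scene green [301 354  31  26 209] [316.7 366.3] [0.7712 0.441  0.    ]
scene blue [ 440    0   72   49 2214] [482.3  17.1] [-0.849   0.1247  0.09  ]
scene blue [229 230  12  13 123] [234.4 236.2] [0.685  0.0636 0.09  ]
scene blue [ 124  236   90   93 2188] [170.5 283.9] [0.8928 0.039  0.09  ]
```

View pics/side9.png

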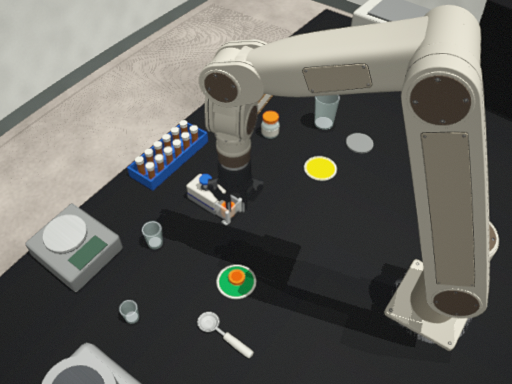

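The side view shows the cap inside the green pad at (236,277), with the button up at (205,178) and the glassware, spoon and cover where they were. The gripper is at 0.155 m, clear of everything.

```bash
python3 -c "
from workcell import bot
print(bot.job_done())"
```

```text
the job is handed in; nothing more can be done
None
```

I pressed the plunger slowly to its hard stop (0.067 m, about 16 N) and let it back up, and one cap came out. I pushed that cap along the bench between the half-open fingers onto the green pad, backed off and handed the job in at about 11.5 s of robot time.

- **Cap position:** the last views put its centre about 5–10 mm from the pad's centre, against the 30 mm allowed. The side view gave (0.451, 0.228), the scene view (0.458, 0.226), and the pad is at (0.450, 0.2325). The wrist view gave (0.457, 0.230), but a finger partly covered the cap there. The views differ by up to about 7 mm, well inside the margin.
- **Plunger and stack:** the button measured at its rest position. Orange was still visible in the magazine, but I did not measure the two remaining caps' positions separately at the end.
- **Surroundings:** the glassware, spoon and cover looked unmoved by eye in the last side picture, and the gripper was clear of everything at hand-in.

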